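# Clear the knock-out stand and drift the bush out of the die block

## Task

A spool of thread has been left standing on the steel die block of the knock-out stand, covering the bore. Stand the spool upright in the free end of the shallow metal thread tray beside the other spool, then take the drift out of its wooden block and push it straight down through the bore until the brass bush drops out below into the stand's catch tray. Draw the drift out again and put it fully back upright in its wooden block; leave the other spool, the cake of beeswax and the dye pot where they are.

Things in the scene. Friction and masses are not known exactly. Their poses are not given: they have to be found in the camera images.
- board: Low plywood work board on two battens, fixed, 540 mm (x) x 205 mm (y); its flat top is 45 mm above the bench and carries the stand, the drift's block and the thread tray. Origin under its centre at bench height.
- stand: The knock-out stand, fixed: a dark steel catch tray 130 x 110 mm with a 20 mm rim and a 5 mm floor, two cheeks, and on them a bright steel die block 60 (x) x 92 (y) x 36 mm, its underside at 60 mm and its top at 96 mm above the board. Origin under the centre of the tray at board height; z up; the bore is on this z axis. A brass plunger head sticks out about 12 mm from each of the block's two x faces, 78 mm above the board.
- bore_top (a point): Centre of the bore's mouth in the top of the die block (96 mm above the board). The bore is upright, 25 mm in diameter with a small chamfer, and goes through the 36 mm block; 55 mm of free height lies below it. At the start the spool stands over it, up to 9 mm off-centre.
- bush_center (a point): Centre of the brass bush, a cylinder 24 mm in diameter and 28 mm long that sits upright in the bore, its top 4 mm below the top of the block. Two spring plungers hold it; about 4 to 9 N of downward push slides it. It leaves the plungers and falls once the drift's tip is about 25 mm below the top of the block; going 40 to 45 mm below makes sure of it and still leaves the drift clear of the fallen bush. It then lies or stands on the catch tray's floor.
- spool_center (a point): Centre (half-way up) of the wooden thread spool that stands on the die block: 58 mm across its flanges, 60 mm high, flanges about 10 mm thick, upright; its z axis is its own axis. Its underside is at 96 mm above the board at the start.
- thread_tray: Shallow plain aluminium tray, fixed, 190 mm (x) x 96 mm (y), 18 mm high, walls 5 mm, inner floor 5 mm above the board. Origin under its centre at board height.
- tray_place (a point): Middle of the free end of the thread tray, on its inner floor, 45 mm from the tray's centre; a spool standing here is clear of the other one.
- tray_spool_center (a point): Centre of the other spool (same shape and size, lighter thread), loose, standing in the other end of the thread tray, about 45 mm from the tray's centre. Leave it there.
- drift_block: Upright dark wooden block 72 x 72 x 95 mm, fixed, with one round hole in its top. Origin under its centre at board height.
- block_hole (a point): Centre of the hole's mouth in the top of the wooden drift block, 95 mm above the board; the hole is upright, 21 mm in diameter with a 2 mm chamfer, and goes right through to the board.
- drift_grip (a point): Centre of the drift's square wooden handle, 24 x 24 mm and 70 mm long, upright; the handle's faces look along this point's x and y axes. The drift is 167 mm long and weighs about 0.16 kg: a steel shank 16 mm in diameter and 85 mm long below a steel collar 33 mm in diameter and 6 mm thick, then the handle. The collar rests on the top of the wooden block when the drift is home. This point is 126 mm above the drift's tip.
- drift_tip (a point): Centre of the flat lower end of the drift's shank; z runs up along the drift. 10 mm above the board when the drift is home.
- beeswax: Loose cake of beeswax 38 x 60 x 21 mm lying on the bench; a bystander. Origin under its centre.
- dye_pot: Loose round dye pot with a lid, 70 mm across and 50 mm high, standing on the bench; a bystander. Origin under its centre.
Mind the look-alikes: they are no part of the job. Leave any pink look-alike of the part that bears spool_center alone.

How it is judged:
On the way, in this order (a step that is already met when the one before it is completed fails the run):
1. the spool from the die block stands upright in the thread tray and is let go (x of spool_center in the frame of thread_tray between -0.03 and 0.09 m and y of spool_center in the frame of thread_tray between -0.03 and 0.03 m and z of spool_center in the frame of thread_tray between 0.027 and 0.043 m and angle between spool_center's own z axis and vertical below 0.15 rad and contact force between the fingers and spool below 0.2 N), for 0.2 s.
2. the drift is down in the bore and the bush has dropped into the catch tray (x of bush_center in the frame of stand between -0.065 and 0.065 m and y of bush_center in the frame of stand between -0.055 and 0.055 m and z of bush_center in the frame of stand below 0.035 m and horizontal distance between drift_tip and bore_top below 0.01 m and z of drift_tip in the frame of stand below 0.08 m).
At the end, for the whole second after the job is handed in: The spool stands upright (0.15 rad) on the thread tray's floor beside the other spool; the bush is at rest in the catch tray below the die block; the drift stands upright (0.1 rad) fully down in its wooden block (tip under 18 mm above the board); all is at rest (x of spool_center in the frame of thread_tray between -0.03 and 0.09 m and y of spool_center in the frame of thread_tray between -0.03 and 0.03 m and z of spool_center in the frame of thread_tray between 0.027 and 0.043 m and angle between spool_center's own z axis and vertical below 0.15 rad and x of bush_center in the frame of stand between -0.065 and 0.065 m and y of bush_center in the frame of stand between -0.055 and 0.055 m and z of bush_center in the frame of stand below 0.035 m and distance between drift_tip and block_hole between 0.076 and 0.094 m and z of drift_tip in the frame of drift_block below 0.018 m and horizontal distance between drift_tip and block_hole below 0.008 m and angle between drift_tip's own z axis and vertical below 0.1 rad and linear speed of each of spool, drift below 0.02 m/s and linear speed of bush below 0.03 m/s); the robot touches nothing.
It fails at once if the other spool is pushed more than 30 mm or tipped over (distance of tray_spool_center from where it was at the start of the episode above 0.03 m or angle between tray_spool_center's own z axis and vertical above 0.5 rad).
It fails at once if the beeswax is moved more than 30 mm (distance of beeswax from where it was at the start of the episode above 0.03 m).
It fails at once if the dye pot is moved more than 30 mm (distance of dye_pot from where it was at the start of the episode above 0.03 m).
It also fails if it takes over 61 s, if anything falls off the work surface, if the arm or the gripper's body presses on something with over 40 N, if the wrist force passes 120 N, or if a joint passes its speed limit or range.

## Robot

A 6-joint arm with a two-finger parallel gripper is mounted at the origin on the work surface; the furniture and walls round the work are solid. World frame = base frame: x ahead of the robot, y to its left, z up, the work surface at z = 0. Lengths are in m, angles in rad, forces in N, time in s.
With the tool pointing down it reaches from about 0.275 to 0.75 m from the base axis. Payload 10.2 kg.
Tool frame: the origin (TCP) lies midway between the tips of the shut fingers; the grasp point (between the pads) lies 19 mm behind it (env.hold_point_z is the distance from the TCP to the grasp point, in m); z points along the fingers, y is the line along which they close (so a half turn about z gives the same grasp; the last joint's range is limited). The gripper opens to 85 mm and grips with 20 to 120 N. Pads are 22 mm wide; open, the fingers measure 114 mm over their backs; the gripper's body (76 mm by 85 mm) begins 54 mm behind the grasp point. The pads swing forward as they close: fully open they stand 13 mm farther back than shut.
Start: joints at [1.075, 0.313, 1.498, -0, 1.331, -0.223], TCP at [0.141, 0.506, 0.231] pointing down, gripper open.
Joint ranges: [-2.94, 2.94], [-0.97, 2.17], [0.19, 2.56], [-1.23, 4.37], [0.02, 3.11], [-2.88, 2.88]. Speed limits (rad/s): [2.39, 2.39, 3.01, 3.14, 3.14, 3.14].

## Interface

Orientations are given as a unit quaternion [x, y, z, w].
In Python, from bench import env, kinematics, monitor, eyes, job gives the robot as it stands. The module is installed in compiled form; this text tells all that it offers. Calls block until the motion is done:
- env.reach(position, orientation): joint-space move of the TCP to a pose.
- env.movel(position, velocity=0.15, frame=None, guard=None): straight line of the TCP; frame=None keeps the orientation; velocity is the mean speed in m/s. With guard (N) it stops when the force on the tool has changed by that much, and returns True; else False.
- env.set_joints(angles): joint-space move.
- env.release() and env.close_gripper(effort=None): open the fingers fully, or close them until they stop; effort is the grip in N (None keeps the last).
- env.hold(seconds).
- kinematics.ik(position, orientation): joint angles nearest the present ones, or None.
- monitor.sense(): the state.
- eyes.grab_frame(name): name is "side" or "top" or "wrist"; returns a dict with "frame" (420x560x3 uint8, red, green, blue), "mtx" (3x3 intrinsics, pixels), "view" (4x4, takes a point from world to camera coordinates). Camera axes: x right, y down, z forward; pixel columns grow to the right and rows downward; lengths in m; the calibration is good to about 2 mm. The wrist camera is an equidistant fisheye: a pixel r from the principal point sees the ray r / f radians off the axis. A picture is of the moment at which its call begins. There is no depth.
A pose or a line that the arm cannot do raises env.MotionError and nothing moves.
- job.hand_in(): hands the job in; it is judged then, once.
The state is a dict: "clock": time; "joints": joint angles; "qvel": joint speeds; "joint_efforts": joint torques, N m; "position": TCP position; "ee_rot": TCP orientation; "contact_force": force on the tool from outside, world axes, zero at the start; "ft_torque": the same for the moment, N m; "finger_gap": opening from 0.0 (shut) to 1.0 (fully open); "gripper_force": force on a finger pad.
Only numpy, scipy, OpenCV 4.12 (cv2) and the standard library are available. Lean on these libraries where they do the work, as an engineer would, in place of code of your own. Each camera call takes 0.05 s, during which the arm holds its last target. There are 200 camera calls.

## Working session

There is one attempt and no reset: what is moved stays moved. The work goes in short steps, each a Python script; the robot and the scene stay as the last script left them, time stands still between calls to the robot, and variables do not carry over. Pictures are saved under pics/ and viewed, at most 10 in all, crops included, and the job is handed in when it is done.

```bash
mkdir -p pics
python3 - <<'E'
from bench import env, kinematics, monitor, eyes, job
import cv2, numpy as np, pickle
d={n:eyes.grab_frame(n) for n in("side","top","wrist")}
pickle.dump(d,open("f0.pkl","wb"))
for n in d:
    cv2.imwrite(f"pics/{n}0.png",cv2.cvtColor(d[n]["frame"],cv2.COLOR_RGB2BGR)); print(n,d[n]["mtx"].tolist(),np.round(d[n]["view"],4).tolist())
s=monitor.sense(); print(s["clock"],s["ee_rot"],s["finger_gap"],env.hold_point_z)
E
```

```text
side [[528.3361253013302, 0.0, 277.5872762639344], [0.0, 528.3361253013302, 214.99405353579877], [0.0, 0.0, 1.0]] [[0.9912, 0.1321, 0.0048, -0.5409], [0.1151, -0.8443, -0.5233, 0.0802], [-0.0651, 0.5193, -0.8521, 1.3233], [0.0, 0.0, 0.0, 1.0]]
top [[511.3282551213379, 0.0, 284.48399200461716], [0.0, 511.3282551213379, 204.4798113188741], [0.0, 0.0, 1.0]] [[-0.0044, -0.9998, 0.0208, 0.0612], [-0.9836, 0.0006, -0.1804, 0.5547], [0.1803, -0.0213, -0.9834, 1.4097], [0.0, 0.0, 0.0, 1.0]]
wrist [[325.19226210127806, 0.0, 282.2185728825752], [0.0, 325.19226210127806, 209.59127086877933], [0.0, 0.0, 1.0]] [[0.2703, 0.9628, -0.0015, -0.524], [0.9182, -0.2573, 0.3011, -0.038], [0.2895, -0.0828, -0.9536, 0.3808], [0.0, 0.0, 0.0, 1.0]]
0.15 [ 1.35976952e-01  9.90711870e-01 -4.74832776e-04 -1.83597440e-04] 0.9985293756884941 0.0187
```

View pics/side0.png

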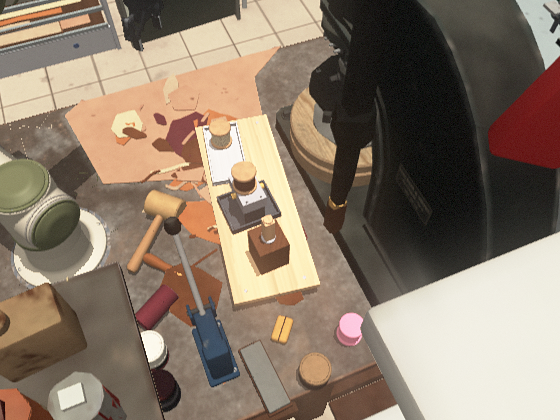

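View pics/top0.png

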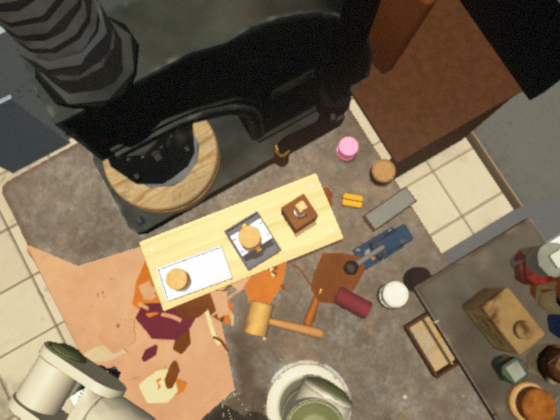

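The side view shows the thread tray with the other spool at (220,130), the target spool on the die block at (243,177), the drift block at (268,245), and a pink look-alike at (350,328). In the top view these are at (177,279), (251,237), (300,210) and (347,149). The target is the wooden-flanged spool standing on the die block. I'll confirm that in enlarged crops.

Run:
```python
import cv2, pickle, numpy as np
d=pickle.load(open("f0.pkl","rb"))
for n,(x,y,w,h),k in (("top",(135,170,215,140),3.7),("side",(190,105,135,200),3)):
    c=cv2.cvtColor(d[n]["frame"],cv2.COLOR_RGB2BGR)[y:y+h,x:x+w]
    cv2.imwrite(f"pics/c_{n}.png",cv2.resize(c,None,fx=k,fy=k,interpolation=cv2.INTER_CUBIC))
```

```text
(no output)
```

View pics/c_top.png

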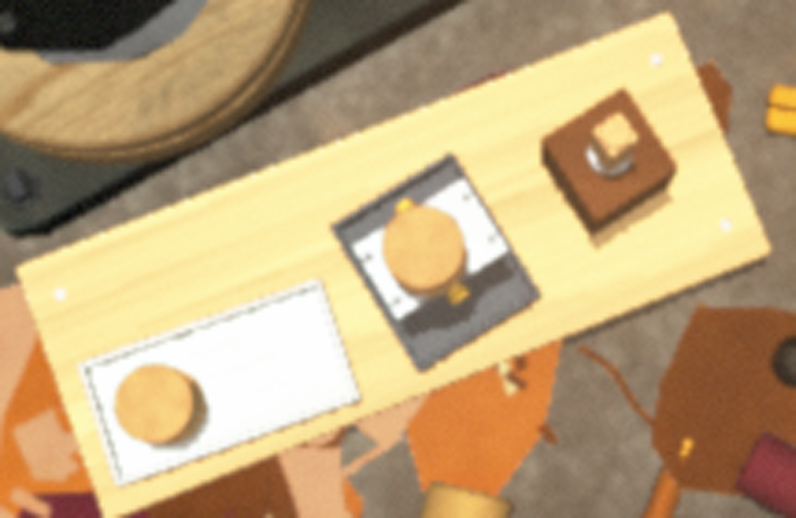

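View pics/c_side.png

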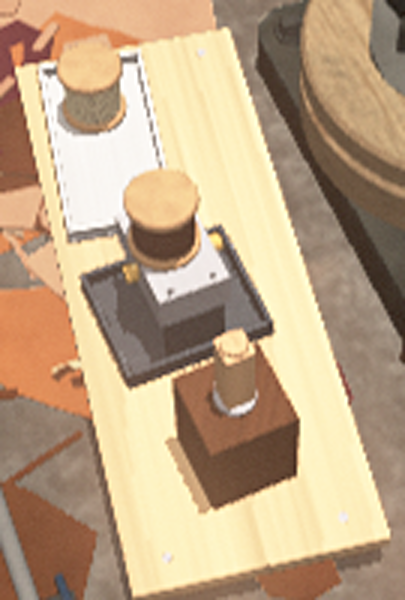

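The crops confirm it: the dark-thread spool on the bright die block is the target. The lighter one stands in the tray's left end, at top-crop (157,404), and stays put. Next I triangulate mask and contour centres across the two views.

```bash
cat > h.py <<'E'
import cv2, numpy as np, pickle
from scipy.spatial.transform import Rotation as R
def ray(f,p,fish=False):
    K,V=f["mtx"],f["view"]; x,y=(p[0]-K[0,2])/K[0,0],(p[1]-K[1,2])/K[1,1]
    if fish:
        r=np.hypot(x,y); s=np.sinc(r/np.pi); c=np.array([x*s,y*s,np.cos(r)])
    else: c=np.array([x,y,1.])
    w=V[:3,:3].T@c; return -V[:3,:3].T@V[:3,3], w/np.linalg.norm(w)
def plane(f,p,z,fish=False):
    o,w=ray(f,p,fish); return o+w*(z-o[2])/w[2]
def tri(*rays):
    A=sum(np.eye(3)-np.outer(w,w) for o,w in rays); b=sum((np.eye(3)-np.outer(w,w))@o for o,w in rays)
    P=np.linalg.solve(A,b); return P,max(np.linalg.norm(np.cross(P-o,w)) for o,w in rays)
def proj(f,P,fish=False):
    c=f["view"][:3,:3]@P+f["view"][:3,3]; K=f["mtx"]
    if fish:
        rho=np.hypot(c[0],c[1]); t=np.arctan2(rho,c[2]); x,y=c[:2]/rho*t
    else: x,y=c[:2]/c[2]
    return np.array([K[0,0]*x+K[0,2],K[1,1]*y+K[1,2]])
def down(yaw):  # tool pointing down, finger line (tool y) at angle yaw from world x
    y=np.array([np.cos(yaw),np.sin(yaw),0]); z=np.array([0,0,-1.]); return R.from_matrix(np.c_[np.cross(y,z),y,z]).as_quat()
E
python3 - <<'E'
from h import *
d=pickle.load(open("f0.pkl","rb")); T,S=d["top"],d["side"]
t=lambda x,y:(135+x/3.7,170+y/3.7); s=lambda x,y:(190+x/3,105+y/3)
for n,a,b in [("spooltop",(425,249),(162,197)),("othertop",(156,403),(89,71)),("handletop",(616,134),(235,344)),
 ("tray far-left",(84,365),(40,62)),("tray rim near stand, +x",(320,282),(160,172)),("tray near stand -x",(358,400),(70,235)),
 ("block +x",(625,90),(298,412)),("block right",(675,167),(208,455)),("block left",(543,152),(262,338)),("collar",(610,156),(236,403)),
 ("plungerA",(404,206),(215,241)),("plungerB",(458,293),(131,272)),("standtray R",(540,296),(128,380)),("standtray top",(452,156),(272,328)),("board R",(768,250),(132,597)),("board topright",(671,14),(388,545))]:
    print(n,*[np.round(v,4) for v in tri(ray(T,t(*a)),ray(S,s(*b)))])
for n in(T,S): print("cam",-n["view"][:3,:3].T@n["view"][:3,3])
E
```

```text
spooltop [0.4453 0.1517 0.1983] 0.0021
othertop [0.344  0.3484 0.102 ] 0.0005
handletop [0.5211 0.0208 0.2147] 0.0011
tray far-left [0.3342 0.3787 0.1026] 0.0423
tray rim near stand, +x [0.4286 0.2295 0.126 ] 0.0004
tray near stand -x [0.3487 0.2077 0.0503] 0.0016
block +x [0.5675 0.0105 0.144 ] 0.0024
block right [ 0.5093 -0.027   0.1343] 0.0011
block left [0.5278 0.0718 0.1378] 0.0074
collar [0.5207 0.0207 0.1286] 0.0014
plungerA [0.4837 0.1698 0.1224] 0.0
plungerB [0.4213 0.1308 0.1224] 0.0009
standtray R [0.4251 0.0707 0.0547] 0.0007
standtray top [0.5337 0.138  0.0503] 0.0012
board R [ 0.4602 -0.1061  0.0378] 0.0009
board topright [ 0.6491 -0.0344  0.0313] 0.0004
cam [0.29166206 0.09085546 1.4850195 ]
cam [ 0.61315028 -0.54796307  1.17212212]
```

Run:
```python
from h import *
from bench import env, kinematics, monitor, eyes
d=pickle.load(open("f0.pkl","rb")); T,S,W=d["top"],d["side"],d["wrist"]
print("gold tip",tri(ray(T,(283,148)),ray(S,(337,203))))
m=monitor.sense(); c=-W["view"][:3,:3].T@W["view"][:3,3]
Rt=R.from_quat(m["ee_rot"]).as_matrix(); print("cam in tool",Rt.T@(c-m["position"]),"axis",Rt.T@W["view"][2,:3])
t=lambda x,y:(135+x/3.7,170+y/3.7)
for p in [(84,365),(320,282),(358,400),(120,486)]: print(plane(T,t(*p),.063))
q=down(np.radians(20.8)); fr=[]
for p in [(0.40,0.24,0.30),(0.44,0.11,0.34)]:
    print(kinematics.ik(p,q)); env.reach(p,q); f=eyes.grab_frame("wrist"); fr.append(f)
pickle.dump(fr,open("f1.pkl","wb")); print(monitor.sense()["clock"])
I=[cv2.cvtColor(f["frame"],cv2.COLOR_RGB2BGR) for f in fr]
cv2.imwrite("pics/w1a.png",cv2.resize(I[0],(800,600))); cv2.imwrite("pics/w1b.png",cv2.resize(I[1],(800,600)))
```

```text
gold tip (array([0.6631721 , 0.06650387, 0.24087663]), np.float64(0.0016756247244678218))
cam in tool [ 0.07793048 -0.00030273 -0.14292129] axis [-3.01324919e-01 -7.59120734e-04  9.53521220e-01]
[0.37322074 0.40965701 0.063     ]
[0.4346129  0.23574075 0.063     ]
[0.34671092 0.20601123 0.063     ]
[0.2847119  0.37977461 0.063     ]
[ 2.88445543e-01  1.38456972e-01  1.53798795e+00 -4.44089210e-16
  1.46514774e+00 -7.45829419e-02]
[-1.43443935e-02  9.42033303e-02  1.48654514e+00 -4.44089210e-16
  1.56084418e+00 -3.77372878e-01]
2.2833
```

View pics/w1b.png

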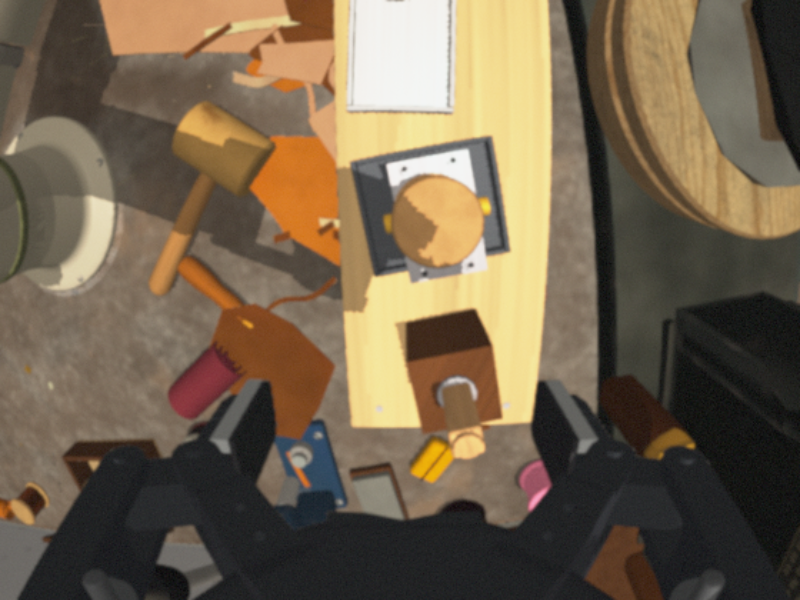

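View pics/w1a.png

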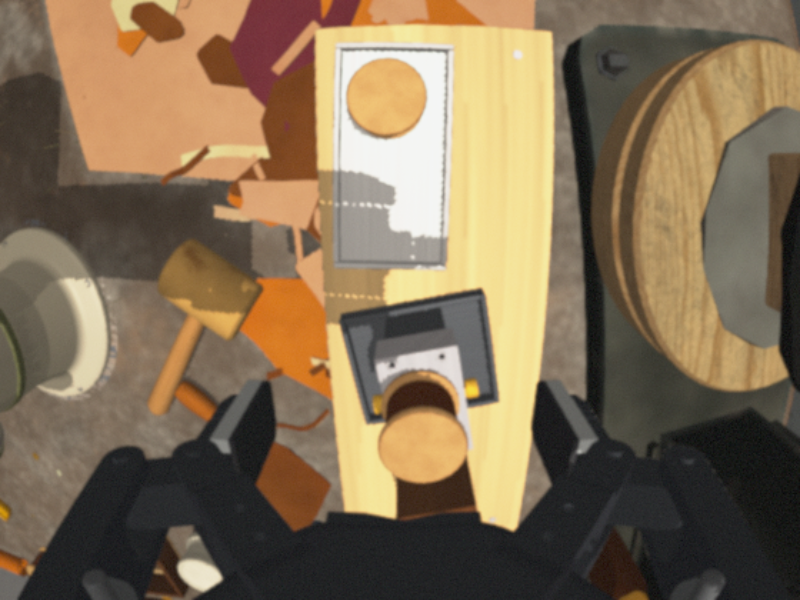

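Frame b (800x600) shows the spool top at (438,221), the plungers at (486,206) and (389,223), and the drift collar at (458,391) with the handle top at (466,442). Frame a shows the spool top at (423,442), the tray corners at (335,44), (453,46), (446,269) and (336,267), and the other spool at (387,97).

Run:
```python
from h import *
a,b=pickle.load(open("f1.pkl","rb")); k=1/1.4286
ra=lambda p:ray(a,np.array(p)*k,True); rb=lambda p:ray(b,np.array(p)*k,True)
pa=lambda p,z:plane(a,np.array(p)*k,z,True); pb=lambda p,z:plane(b,np.array(p)*k,z,True)
# orange flange mask check in both frames
for n,f,c,r in(("a",a,(423,442),60),("b",b,(438,221),60)):
    hsv=cv2.cvtColor(f["frame"],cv2.COLOR_RGB2HSV); m=cv2.inRange(hsv,(8,90,90),(22,255,255))
    z=np.zeros_like(m); cv2.circle(z,tuple(int(v*k) for v in c),int(r*k),255,-1); m=cv2.morphologyEx(m&z,cv2.MORPH_OPEN,np.ones((3,3)))
    cn=max(cv2.findContours(m,0,2)[0],key=cv2.contourArea); e=cv2.fitEllipse(cv2.convexHull(cn)); print("mask ell",n,np.array(e[0])/k,np.array(e[1])/k)
print("spool top",tri(ra((423,442)),rb((438,221))), pb((438,221),.201), pa((423,442),.201))
P=[tri(ra(x),rb(y)) for x,y in(((472,388),(486,206)),((378,405),(389,223)))]; print("plungers",P,"mid",(P[0][0]+P[1][0])/2)
print("plane .123",[pb(x,.123) for x in((486,206),(389,223))],[pa(x,.123) for x in((472,388),(378,405))])
T=[pa(x,.063)for x in((335,44),(453,46),(446,269),(336,267))]; print("tray",np.round(T,4),np.mean(T,0))
o=pa((387,97),.110); print("other",o)
B=[pb(x,.140)for x in((412,362),(492,346),(501,418),(421,432))]; print("block",np.round(B,4),np.mean(B,0))
print("collar",pb((458,391),.146),"handle top",pb((466,442),.222))
```

```text
mask ell a [421.49903912 448.98672788] [87.19904772 96.71097305]
mask ell b [435.88631591 219.80180283] [ 90.78571962 104.59250231]
spool top (array([0.44588227, 0.15281273, 0.19297748]), np.float64(0.0001967924411654793)) [0.44511483 0.15369072 0.201     ] [0.44330065 0.15789031 0.201     ]
plungers [(array([0.48365088, 0.17045172, 0.12538297]), np.float64(0.001022157552895139)), (array([0.41912537, 0.13120645, 0.12711671]), np.float64(8.244399744611202e-05))] mid [0.45138813 0.15082908 0.12624984]
plane .123 [array([0.48512409, 0.17070235, 0.123     ]), array([0.41929276, 0.13063813, 0.123     ])] [array([0.48347441, 0.16913139, 0.123     ]), array([0.41967018, 0.12881721, 0.123     ])]
tray [[0.2856 0.3826 0.063 ]
 [0.3753 0.4141 0.063 ]
 [0.438  0.2383 0.063 ]
 [0.3505 0.207  0.063 ]] [0.36234056 0.31051225 0.063     ]
other [0.34509964 0.34907349 0.11      ]
block [[ 0.4755  0.0338  0.14  ]
 [ 0.5313  0.0697  0.14  ]
 [ 0.5687  0.0097  0.14  ]
 [ 0.5077 -0.0273  0.14  ]] [0.52079013 0.02148081 0.14      ]
collar [0.5196472 0.0248429 0.146    ] handle top [0.51669054 0.02546489 0.222     ]
```

Heights and sizes agree: plungers at 0.123 to 0.126, spool top at 0.193 to 0.198, tray about 187x95 mm. I'll move the spool now.

Run:
```python
from h import *
from bench import env, kinematics, monitor, eyes
q=down(np.radians(19.6)); s=np.array([.445,.153]); d=np.array([.3355,-.942]); p=np.array([.3615,.3095])+.048*d
st=lambda l:print(l,{k:np.round(monitor.sense()[k],3) for k in("clock","position","contact_force","finger_gap","gripper_force")})
env.reach([*s,.24],q); env.movel([*s,.166],.12,guard=12); st("down")
env.close_gripper(25); st("closed")
env.movel([*s,.235],.12); st("lift")
f=eyes.grab_frame("side")
env.movel([*p,.235],.25,frame=None); 
env.reach([*p,.235],q); env.movel([*p,.088],.15,guard=10); st("near")
print(env.movel([*p,.070],.04,guard=4)); st("placed")
g=eyes.grab_frame("side")
pickle.dump((f,g),open("f2.pkl","wb"))
I=[cv2.resize(cv2.cvtColor(x["frame"],cv2.COLOR_RGB2BGR)[60:320,150:350],None,fx=2,fy=2) for x in(f,g)]
cv2.imwrite("pics/sp.png",np.hstack(I))
```

```text
down {'clock': np.float64(3.567), 'position': array([0.446, 0.153, 0.167]), 'contact_force': array([-0.227, -0.06 , -0.298]), 'finger_gap': np.float64(0.999), 'gripper_force': np.float64(0.0)}
closed {'clock': np.float64(3.975), 'position': array([0.445, 0.153, 0.167]), 'contact_force': array([-0.915,  0.271,  5.833]), 'finger_gap': np.float64(0.627), 'gripper_force': np.float64(25.205)}
lift {'clock': np.float64(4.7), 'position': array([0.445, 0.153, 0.234]), 'contact_force': array([-0.011,  0.028, -0.431]), 'finger_gap': np.float64(0.623), 'gripper_force': np.float64(26.407)}
near {'clock': np.float64(6.8), 'position': array([0.378, 0.264, 0.089]), 'contact_force': array([ 0.08 , -0.581, -0.941]), 'finger_gap': np.float64(0.624), 'gripper_force': np.float64(26.404)}
True
placed {'clock': np.float64(7.175), 'position': array([0.378, 0.265, 0.075]), 'contact_force': array([ 0.008, -0.616,  0.722]), 'finger_gap': np.float64(0.618), 'gripper_force': np.float64(27.04)}
```

View pics/sp.png

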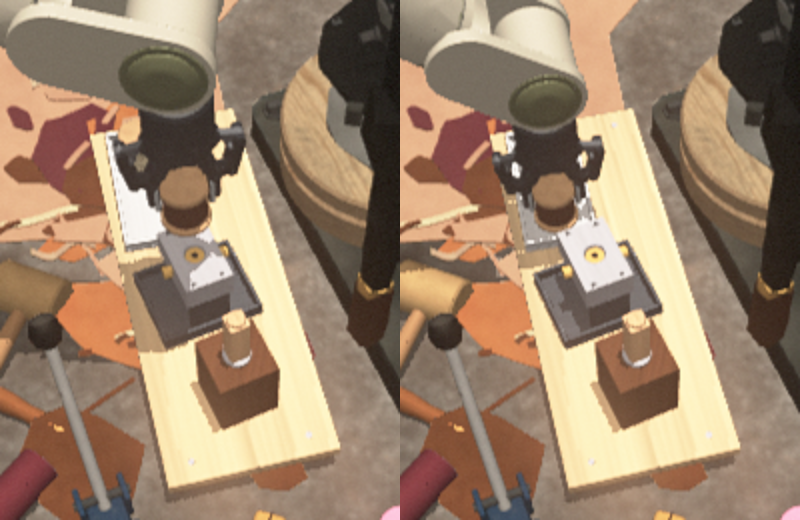

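The spool stands upright in the tray's free end; contact came at z=0.075 as predicted. The bore is uncovered at side pixel (247,187). I'll release, rise, and measure the bore and drift closely.

Run:
```python
from h import *
from bench import env, kinematics, monitor, eyes
q=down(np.radians(19.6)); P=monitor.sense()["position"]
env.release(); env.movel([P[0],P[1],.26],.2); env.hold(.1)
fr=[]
for p in [(.452,.12,.28),(.50,.07,.30),(.54,-.03,.33)]:
    env.reach(p,q); fr.append(eyes.grab_frame("wrist"))
fr.append(eyes.grab_frame("side")); fr.append(eyes.grab_frame("top")); pickle.dump(fr,open("f3.pkl","wb")); print(monitor.sense()["clock"])
C=[]
for f in fr[:3]:
    o=[]
    for c in((.452,.151,.141),(.52,.023,.19)):
        u=proj(f,np.array(c),True); x,y=(u-65).astype(int); x=min(max(x,0),430);y=min(max(y,0),290); print((x,y))
        o.append(cv2.resize(cv2.cvtColor(f["frame"],cv2.COLOR_RGB2BGR)[y:y+130,x:x+130],(260,260),interpolation=cv2.INTER_CUBIC))
    C.append(np.vstack(o))
cv2.imwrite("pics/m3.png",np.hstack(C))
```

```text
10.6833
(np.int64(230), np.int64(100))
(np.int64(253), np.int64(268))
(np.int64(198), np.int64(29))
(np.int64(221), np.int64(198))
(np.int64(196), 0)
(np.int64(217), np.int64(69))
```

View pics/m3.png

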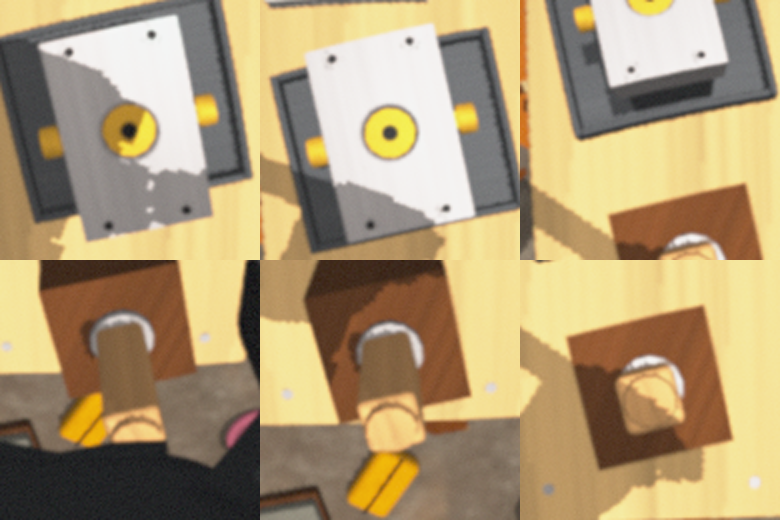

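Bore and bush are clear at montage (130,131) and (390,132), so no look-alike confusion there. The handle top is at (650,400), turned about 10° in the image and slightly off the block's yaw. I'll compute the numbers.

Run:
```python
from h import *
f0,f1,f2,S,T=pickle.load(open("f3.pkl","rb"))
def mask_ell(f,c,r,fish=True):
    hsv=cv2.cvtColor(f["frame"],cv2.COLOR_RGB2HSV); m=cv2.inRange(hsv,(20,120,60),(35,255,255))
    z=np.zeros_like(m); cv2.circle(z,tuple(int(v) for v in c),r,255,-1); m&=z
    e=cv2.fitEllipse(cv2.convexHull(cv2.findNonZero(m))); return np.array(e[0]),e[1]
E=[mask_ell(f0,(295,165),17),mask_ell(f1,(263,95),17)]
print("bush ellipse",E)
print("bush z.137",[plane(f,e[0],.137,True) for f,e in zip((f0,f1),E)],"tri",tri(*[ray(f,e[0],True) for f,e in zip((f0,f1),E)]))
print("rim z.141 hand",plane(f0,(295,165.5),.141,True),plane(f1,(263,95),.141,True))
print("f2 bore",plane(f2,(196+65,0+0),.141,True))
c=lambda x,y:(217+(x-520)/2,69+(y-260)/2)
H=[plane(f2,c(*x),.222,True) for x in((616,380),(677,368),(684,424),(626,434))]; B=[plane(f2,c(*x),.140,True) for x in((567,338),(703,306),(732,438),(600,469))]
ang=lambda Q:[round(np.degrees(np.arctan2(*(Q[j]-Q[i])[[1,0]])),1) for i,j in((0,1),(3,2),(0,3),(1,2))]
for n,Q in(("handle",H),("block",B)): print(n,np.round(Q,4),np.mean(Q,0),ang(Q),[round(np.linalg.norm(Q[i]-Q[(i+1)%4]),4) for i in range(4)])
h1=(221+66.,198+82.); print("handle top tri",tri(ray(f2,c(650,401),True),ray(f1,h1,True)))
print("collar f2 right edge etc"); 
print("collar f1",plane(f1,(221+(390-260)/2,198+(352-260)/2),.146,True),"f0",plane(f0,(253+122/2,268+(338-260)/2),.146,True))
```

```text
bush ellipse [(array([294.71652222, 165.02297974]), (24.558443069458008, 25.547698974609375)), (array([262.60180664,  94.97935486]), (24.806991577148438, 25.400527954101562))]
bush z.137 [array([0.45164609, 0.15054066, 0.137     ]), array([0.45120226, 0.1505725 , 0.137     ])] tri (array([0.45141021, 0.15064156, 0.1383873 ]), np.float64(0.00014906510277905928))
rim z.141 hand [0.45165409 0.15081525 0.141     ] [0.45184118 0.15057355 0.141     ]
f2 bore [0.45337392 0.14635979 0.141     ]
handle [[0.5053 0.025  0.222 ]
 [0.5257 0.0372 0.222 ]
 [0.5357 0.0176 0.222 ]
 [0.5158 0.0064 0.222 ]] [0.52063444 0.02154807 0.222     ] [np.float64(30.8), np.float64(29.5), np.float64(-60.5), np.float64(-63.0)] [np.float64(0.0238), np.float64(0.0219), np.float64(0.0228), np.float64(0.0214)]
block [[ 0.4721  0.0315  0.14  ]
 [ 0.5314  0.0697  0.14  ]
 [ 0.569   0.011   0.14  ]
 [ 0.51   -0.0275  0.14  ]] [0.52064212 0.02118648 0.14      ] [np.float64(32.8), np.float64(33.1), np.float64(-57.3), np.float64(-57.3)] [np.float64(0.0705), np.float64(0.0697), np.float64(0.0705), np.float64(0.0702)]
handle top tri (array([0.52053171, 0.02108756, 0.21536338]), np.float64(3.9334824262165256e-05))
collar f2 right edge etc
collar f1 [0.52001905 0.02232944 0.146     ] f0 [0.51964494 0.02277268 0.146     ]
```

Bore (0.4515,0.1506), drift and hole (0.5206,0.0212), handle yaw about 29°. Handle top triangulates to 0.2154, where 0.216 is expected. I'll grasp the drift and move it over the bore.

Run:
```python
from h import *
from bench import env, kinematics, monitor, eyes
q=down(np.radians(29.2)); D=np.array([.5206,.0212]); B=np.array([.4515,.1506])
def st(l): m=monitor.sense(); print(l,{k:np.round(m[k],4) for k in("clock","position","contact_force","ft_torque","finger_gap","gripper_force")}); return m
env.reach([*D,.26],q); print(env.movel([*D,.160],.12,guard=10)); st("down")
env.close_gripper(60); env.hold(.1); m=st("closed"); z0=m["position"][2]
np.save("grasp.npy",m["position"])
env.movel([*D,z0+.118],.12,guard=25); st("lifted")
env.movel([*B,z0+.118],.2); env.hold(.2); m=st("over bore")
fr=[eyes.grab_frame(n) for n in("side","top","wrist")]; pickle.dump(fr,open("f4.pkl","wb"))
s=cv2.resize(cv2.cvtColor(fr[0]["frame"],cv2.COLOR_RGB2BGR)[110:270,190:320],None,fx=3,fy=3)
w=cv2.resize(cv2.cvtColor(fr[2]["frame"],cv2.COLOR_RGB2BGR)[160:400,180:380],(400,480))
cv2.imwrite("pics/m4.png",np.hstack([s,w]))
```

```text
False
down {'clock': np.float64(12.1167), 'position': array([0.5211, 0.021 , 0.1608]), 'contact_force': array([ 0.5316, -0.2306,  0.2174]), 'ft_torque': array([ 0.0379, -0.0287, -0.011 ]), 'finger_gap': np.float64(0.999), 'gripper_force': np.float64(0.0)}
closed {'clock': np.float64(12.8), 'position': array([0.5208, 0.0212, 0.1603]), 'contact_force': array([ 0.0397, -0.0803,  2.1799]), 'ft_torque': array([-0.0498,  0.0366, -0.0121]), 'finger_gap': np.float64(0.2722), 'gripper_force': np.float64(58.7468)}
lifted {'clock': np.float64(13.9333), 'position': array([0.5203, 0.0213, 0.2775]), 'contact_force': array([ 0.0508,  0.7694, -1.6647]), 'ft_torque': array([ 0.0314,  0.0262, -0.0328]), 'finger_gap': np.float64(0.2742), 'gripper_force': np.float64(58.5325)}
over bore {'clock': np.float64(15.0167), 'position': array([0.4519, 0.1499, 0.2781]), 'contact_force': array([-0.4021,  0.0722, -1.5871]), 'ft_torque': array([-0.0495,  0.0214, -0.0028]), 'finger_gap': np.float64(0.2778), 'gripper_force': np.float64(58.533)}
```

View pics/m4.png

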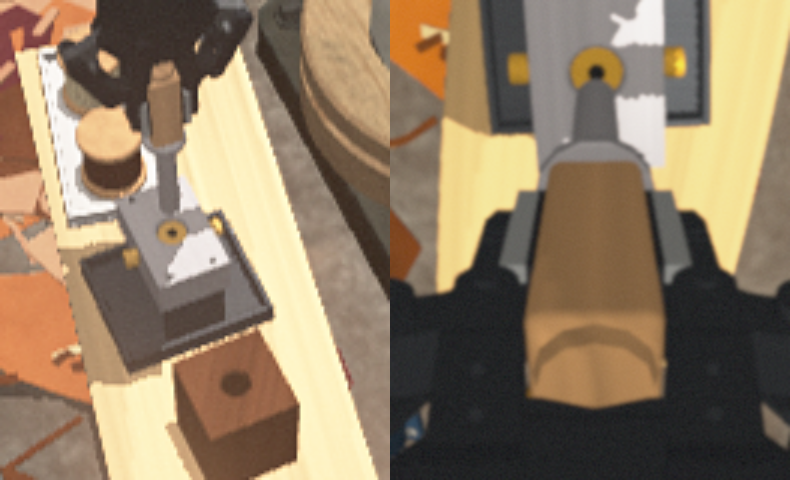

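The drift is held upright over the bore: tip at montage (168,212) in the side view, bore at (174,233). In the wrist view the shank lines up with the bore, and the empty hole shows at (236,384). I'll check the tip numerically and push if it is within 3 mm.

Run:
```python
from h import *
from bench import env, kinematics, monitor, eyes
fr=pickle.load(open("f4.pkl","rb")); S,T,W=fr
B=np.array([.4515,.1506]); z0=np.load("grasp.npy")[2]
c=lambda x,y:(190+x/3,110+y/3)
tip=plane(S,c(168,209),.173); print("tip side",tip,"bore side",plane(S,c(173,232),.141),"hole side",plane(S,c(236,384),.140))
print("tip tri",tri(ray(S,c(168,209)),ray(W,(180+206/2,160+84/2),True)))
def st(l): m=monitor.sense(); print(l,{k:np.round(m[k],4) for k in("clock","position","contact_force","finger_gap")}); return m
if np.linalg.norm(tip[:2]-B)<.006:
    off=z0-.055                      # TCP z minus tip z
    env.movel([*B,off+.150],.1,guard=8)
    hit=env.movel([*B,off+.1385],.03,guard=5); m=st("entry"); print("hit",hit,"tip z",m["position"][2]-off)
    if not hit:
        print(env.movel([*B,off+.098],.05,guard=35)); m=st("pushed"); print("tip z",m["position"][2]-off); env.hold(.4); st("settled")
        g=[eyes.grab_frame(n) for n in("side","top","wrist")]; pickle.dump(g,open("f5.pkl","wb"))
```

```text
tip side [0.45169381 0.14609645 0.173     ] bore side [0.45404843 0.14695324 0.141     ] hole side [0.52248394 0.01856548 0.14      ]
tip tri (array([0.45019854, 0.15232246, 0.16401452]), np.float64(4.595277208507634e-05))
entry {'clock': np.float64(16.0833), 'position': array([0.4515, 0.1506, 0.2438]), 'contact_force': array([ 0.2482, -0.3362, -2.2489]), 'finger_gap': np.float64(0.273)}
hit False tip z 0.13851523828443818
False
pushed {'clock': np.float64(17.0417), 'position': array([0.4517, 0.1506, 0.2035]), 'contact_force': array([ 0.0718, -0.1606, -1.6413]), 'finger_gap': np.float64(0.2727)}
tip z 0.09823455936201927
settled {'clock': np.float64(17.4417), 'position': array([0.4515, 0.1506, 0.2033]), 'contact_force': array([-0.6864, -0.8805, -1.2691]), 'finger_gap': np.float64(0.27)}
```

Run:
```python
from h import *
from bench import env, kinematics, monitor, eyes
fr=pickle.load(open("f4.pkl","rb")); B=np.array([.4515,.1506]); z0=np.load("grasp.npy")[2]
print(env.movel([*B,z0+.118],.12,guard=30)); env.hold(.2)
g=[eyes.grab_frame(n) for n in("side","top","wrist")]; pickle.dump(g,open("f6.pkl","wb"))
for n,F in(("before",fr),("after",g)):
    for i in (0,2):
        hsv=cv2.cvtColor(F[i]["frame"],cv2.COLOR_RGB2HSV); m=cv2.inRange(hsv,(18,120,60),(35,255,255)); z=np.zeros_like(m)
        u=proj(F[i],np.array([*B,.14]),i==2); cv2.circle(z,tuple(int(v) for v in u),7 if i==0 else 14,255,-1); print(n,i,"brass px",cv2.countNonZero(m&z))
d=cv2.absdiff(fr[2]["frame"][250:400,230:340],g[2]["frame"][250:400,230:340]); print("held drift diff",d.mean())
s=[cv2.resize(cv2.cvtColor(F["frame"],cv2.COLOR_RGB2BGR)[110:270,190:320],None,fx=3,fy=3) for F in g[:1]]
w=cv2.resize(cv2.cvtColor(g[2]["frame"],cv2.COLOR_RGB2BGR)[160:400,180:380],(400,480)); cv2.imwrite("pics/m6.png",np.hstack(s+[w]))
m=monitor.sense(); print(m["clock"],m["position"])
```

```text
False
before 0 brass px 10
before 2 brass px 348
after 0 brass px 0
after 2 brass px 139
held drift diff 2.5482424242424244
18.7167 [0.45142571 0.15060126 0.2780204 ]
```

View pics/m6.png

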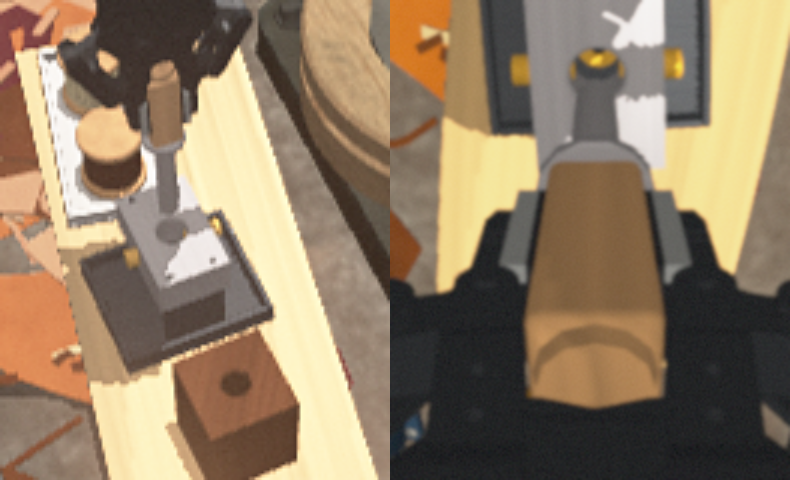

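The bore at side (174,232) is now empty and the bush shows deep down through it at wrist (597,62). The drift sits unchanged in the grip. I'll take it home to the recorded grasp pose.

Run:
```python
from h import *
from bench import env, kinematics, monitor, eyes
G=np.load("grasp.npy"); z0=G[2]; D=G[:2]
def st(l): m=monitor.sense(); print(l,{k:np.round(m[k],4) for k in("clock","position","contact_force","ft_torque","finger_gap")}); return m
env.movel([*D,z0+.118],.2); env.hold(.2); st("over hole")
env.movel([*D,z0+.092],.08)
hit=env.movel([*D,z0+.070],.03,guard=6); st("entry"); print(hit)
if not hit:
    print(env.movel([*D,z0+.012],.08,guard=12)); st("mid"); print(env.movel([*D,z0-.001],.03,guard=8)); st("home")
```

```text
over hole {'clock': np.float64(19.8), 'position': array([0.5205, 0.022 , 0.2785]), 'contact_force': array([ 0.4006, -0.0119, -1.4696]), 'ft_torque': array([0.0133, 0.0409, 0.0156]), 'finger_gap': np.float64(0.2745)}
entry {'clock': np.float64(21.1583), 'position': array([0.5208, 0.0212, 0.2304]), 'contact_force': array([-0.4195, -0.5779, -3.0659]), 'ft_torque': array([-0.0189,  0.0005,  0.0523]), 'finger_gap': np.float64(0.2782)}
False
False
mid {'clock': np.float64(22.0333), 'position': array([0.521 , 0.0211, 0.1728]), 'contact_force': array([ 1.2516, -0.2361, -2.0226]), 'ft_torque': array([-0.0057,  0.0121,  0.0128]), 'finger_gap': np.float64(0.2776)}
True
home {'clock': np.float64(22.4583), 'position': array([0.5207, 0.0212, 0.1603]), 'contact_force': array([-0.9385,  0.1826,  4.594 ]), 'ft_torque': array([-0.021 ,  0.1915,  0.0156]), 'finger_gap': np.float64(0.2709)}
```

Contact came exactly at home height (0.1603). I'll release, retreat, and check the final state numerically.

Run:
```python
from h import *
from bench import env, kinematics, monitor, eyes
G=np.load("grasp.npy"); env.release(); env.hold(.2); env.movel([G[0],G[1],.30],.15)
env.reach([.54,-.03,.33],down(np.radians(19.6))); env.hold(.3)
f2=pickle.load(open("f3.pkl","rb"))[2]; f=eyes.grab_frame("wrist"); s=eyes.grab_frame("side"); s5=pickle.load(open("f3.pkl","rb"))[3]
d=cv2.absdiff(f["frame"][69:199,217:347],f2["frame"][69:199,217:347]); print("drift view diff vs home before:",d.mean())
p,_=cv2.phaseCorrelate(*[np.float64(cv2.cvtColor(x["frame"],cv2.COLOR_RGB2GRAY)[105:140,265:300]) for x in(f2,f)]); print("handle shift px",p)
for n,(x0,x1,y0,y1) in(("spool tray",(205,250,110,175)),("drift",(245,295,210,275)),("wax",(265,300,310,345)),("pot",(0,0,0,0))):
    if x1: print(n,cv2.absdiff(s["frame"][y0:y1,x0:x1],s5["frame"][y0:y1,x0:x1]).mean())
m=monitor.sense(); print(m["clock"],m["contact_force"])
```

```text
drift view diff vs home before: 1.916785009861933
handle shift px (-0.31794776645070044, 0.4807784965963613)
spool tray 3.063931623931624
drift 2.5431794871794873
wax 1.7910204081632652
25.125 [ 0.82554773 -0.37683461 -0.54574619]
```

The drift view matches its original home state to within half a pixel, and the spool, tray and wax are unchanged. Handing in.

```bash
python3 -c "
from bench import job
print(job.hand_in())"
```

```text
the job is handed in; nothing more can be done
None
```

I handed the job in at about 25 s on the clock, with no verdict returned: the spool stands upright in the thread tray, the bush was pushed out of the bore and is visible below it, and the drift is back home in its block.

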